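Select the green die on the medal press

ROBOT

A 6-joint arm with a two-finger parallel gripper is mounted at the origin on the work surface. World frame = base frame: x ahead of the robot, y to its left, z up, the work surface at z = 0. Lengths are in m, angles in rad, forces in N, time in s.
With the tool pointing down it reaches from about 0.35 to 0.775 m from the base axis. Payload 5.5 kg.
Tool frame: the origin (TCP) lies midway between the tips of the shut fingers; the grasp point (between the pads) lies 19 mm behind it; z points along the fingers, y is the line along which they close (so a half turn about z gives the same grasp; the last joint's range is limited). The gripper opens to 85 mm and grips with 20 to 120 N. Pads are 22 mm wide; open, the fingers measure 114 mm over their backs; the gripper's body (76 mm by 85 mm) begins 54 mm behind the grasp point. The pads swing forward as they close: fully open they stand 13 mm farther back than shut.
Start: joints at [1.118, 0.313, 0.046, 1.304, 0, 1.431], TCP at [0.177, 0.547, 0.231] pointing down, gripper open.
Joint ranges: [-2.76, 2.76], [-0.86, 1.69], [-1.03, 1.26], [-2.2, 2.34], [-1.47, 1.5], [-3.14, 3.14]. Speed limits (rad/s): [2.57, 2.57, 3.14, 3.14, 3.14, 3.14].

INTERFACE

Orientations are given as a unit quaternion [w, x, y, z].
In Python, from workcell import env gives the robot as it stands. The module is installed in compiled form; this text tells all that it offers.
- The arm moves only by the tool servo_tool, never from a script. Its argument "increments" is a list of rows, each an object of numbers: "grip": the closure, from 0 (fully open) to 1 (shut); "x", "y", "z": the shift along the tool's x, y, z in mm; "roll": the turn about the tool's z in degrees. In form: [{"grip": .., "x": .., "y": .., "z": .., "roll": ..}, ...]. A call has 1 to 5 rows; each row shifts and turns the commanded pose from where the row before left it, along the tool's axes as they then stand; what a row does not reach is not made up. A row lasts 1/12 s, in which the tool goes at most 41.7 mm and 7.16 degrees, less where a joint would pass 70% of its speed; a pose out of reach is approached as far as the arm can. A call is refused whole if a number of a shift passes 41.7 or a number of a turn 7.16, either way. A call with a gripper value outside its range is refused whole. The fingers move at their own pace and stop on an object; "grip_force" is the grip in N (left out, the last holds). Time passes only in rows, so rows that do not move let the fingers close. It gives the time, the measured TCP pose, the force, the opening and the grip force at its end, in the units of the state.
- env.get_state(): the state, without advancing time (a new reading comes with each control period).
- env.read_camera(name): name is "side" or "top"; returns the picture (384x512x3 uint8, red, green, blue); there is no depth.
- env.get_calibration(name): a dict with "vertical_fov" (degrees; the focal length in pixels is half the picture's height over the tangent of half this angle, whatever the lens; pixels are square), "cx", "cy" (the principal point, pixels), "k1" (the pictures are not rectified: a ray, as slopes to the right and down, at radius r is drawn at 1 + k1 r^2 times it, then the intrinsics apply), "rvec" (rotation vector, rad) and "tvec" (3), from world to camera coordinates, as OpenCV has them. Camera axes: x right, y down, z forward; pixel columns grow to the right and rows downward; lengths in m; the calibration is good to about 2 mm. A picture is of the moment at which its call begins. get_calibration takes no time and is no camera call.
- env.hand_in(): hands the job in; it is judged then, once.
The state is a dict: "clock": time; "joint_pos": joint angles; "qvel": joint speeds; "tau": joint torques, N m; "tcp_pos": TCP position; "orientation": TCP orientation; "wrist_force": force on the tool from outside, world axes, zero at the start; "ft_torque": the same for the moment, N m; "finger_gap": finger opening in m; "grip_force": force on a finger pad.
Only numpy, scipy, OpenCV 4.12 (cv2) and the standard library are available. Lean on these libraries where they do the work, as an engineer would, in place of code of your own. Each camera call takes 0.05 s, during which the arm holds its last target. There are 200 camera calls.

TASK

Set the souvenir-medal press to its green design: push the black-knobbed selector lever, which stands somewhere in the left-hand side of the H-shaped gate, through the cross channel and all the way to the end of the slot that has the green disc beside its end, and leave it there. Push it gently with the fingertips or the outside of the fingers, without pinching it, and leave the stamp, the seal and the ink jar standing where they are.

Things in the scene. Friction and masses are not known exactly. Their poses are not given: they have to be found in the camera images.
- gate_centre (a point): Centre of the H gate, on top of the plate. x: along the slots, front to back; y: left; z up. Slots along x at y = +26 and -26 mm run from x = -32 to +32 mm; a cross channel at x = 0 joins them (y = -35 to +35). All cuts are 18 mm wide, the lever's rod 10 mm: 4 mm play either side; the metal between blocks it.
- press: Fixed blue medal press; origin under the gate centre at table height, axes as gate_centre. Aluminium gate plate 150 (x) by 130 mm (y), top 110 mm above the table. Behind it a bed from x = 75 to 240 mm, up to 100 mm high, with a grey bridge at x = 197 to 233 mm, 150 mm high.
- lever_ball (a point): Centre of the black ball knob (30 mm diameter) on the selector lever, a 10 mm steel rod pivoted 90 mm below the plate's top at the gate centre, ball 165 mm from the pivot. It tilts both ways as the gate allows and stays where left (1 to 2 N at the ball moves it). At a slot's end the ball is about 47 mm along x and 45 mm along y from the centre.
- lever (a joint): Tilt of the lever along the slots, rad: 0 in the cross channel (up to about 0.04 either way is in line with it), positive toward the back (+x of gate_centre), about +0.285 at the end of a back slot and -0.285 at the end of a front slot. It starts anywhere between, in the left-hand slots.
- lever_cross (a joint): Tilt of the lever across, rad: positive toward +y of gate_centre; about +0.29 in the left slots and -0.29 in the right slots (0.245 to 0.33 with the play), 0 midway.
- disc_green: Green disc, 18 mm diameter, 2 mm thick, fixed on the gate plate just beyond the end of the wanted slot, one of the two right-hand ones: at x = +58 or -58 mm, y = -40 mm from the gate centre. Whether it is the back or the front one changes from start to start.
- disc_red: Red disc, same size, marks the end of the back left slot (+x, +y of gate_centre).
- disc_yellow: Yellow disc, same size, marks the other right-hand slot's end.
- disc_white: White disc, same size, marks the end of the front left slot (-x, +y of gate_centre).
- wood_stamp: Loose wooden stamp, block 60 x 40 mm with a turned handle, 84 mm tall, standing left of the press; origin at the centre of its underside. Not to be disturbed.
- brass_seal: Loose brass seal, 32 mm across, 66 mm tall, standing right of the press; origin at the centre of its underside. Not to be disturbed.
- ink_jar: Loose green glass ink jar, 44 mm across, 60 mm tall, standing in front of the press; origin at the centre of its underside. Not to be disturbed.

How it is judged:
By the outcome, as a careful person would: the job done as asked, in the order asked, and still so for the second after the job is handed in, with the robot touching nothing.
It also fails if it takes over 58 s, if anything falls off the work surface, if the arm or the gripper's body presses on something with over 40 N, if the wrist force passes 120 N, or if a joint passes its speed limit or range.

## Working session

There is one attempt and no reset: what is moved stays moved. The work goes in short steps, Python scripts to look and compute and a tool call to move; the robot and the scene stay as the last step left them, time stands still between calls to the robot, and variables do not carry over. Pictures are saved under pics/ and viewed, at most 10 in all, crops included, and the job is handed in when it is done.

Besides the shell and the picture viewer there is one more tool, called as a command line: name --argument value ..., lists and objects as JSON in quotes. servo_tool: Moves the arm, as the interface text tells. Its arguments: {"type":"object","properties":{"increments":{"type":"array"},"grip_force":{"type":"number"}},"required":["increments"]}

```bash
mkdir -p pics
cat > h.py <<'E'
import numpy as np, cv2
from workcell import env
def snap(n,f):
    im=env.read_camera(n); cv2.imwrite('pics/'+f,im[:,:,::-1]); return im
def cal(n):
    c=env.get_calibration(n); f=192/np.tan(np.radians(c['vertical_fov'])/2)
    return f,c['cx'],c['cy'],c['k1'],cv2.Rodrigues(np.array(c['rvec'],float))[0],np.array(c['tvec'],float)
def ray(n,u,v):
    f,cx,cy,k,R,t=cal(n); d=np.array([(u-cx)/f,(v-cy)/f]); s=d.copy()
    for _ in range(30): s=d/(1+k*(s@s))
    return -R.T@t, R.T@np.array([s[0],s[1],1])
def at_z(n,u,v,z):
    o,d=ray(n,u,v); return o+d*(z-o[2])/d[2]
def tri(a,b):
    (o1,d1),(o2,d2)=ray('top',*a),ray('side',*b)
    A=np.array([d1,-d2]).T; s=np.linalg.lstsq(A,o2-o1,rcond=None)[0]
    p,q=o1+s[0]*d1,o2+s[1]*d2; return (p+q)/2,np.linalg.norm(p-q)
def proj(n,p):
    f,cx,cy,k,R,t=cal(n); c=R@np.array(p)+t; s=c[:2]/c[2]; s=s*(1+k*(s@s)); return f*s+[cx,cy]
E
python3 -c "
from h import *
a=snap('top','t0.png');b=snap('side','s0.png')
for n in('top','side'):print(n,ray(n,256,192))
s=env.get_state();print(s['tcp_pos'],s['orientation'],s['clock'],s['finger_gap'])"
```

```text
top (array([0.49305913, 0.05799274, 0.78664601]), array([ 0.07892246, -0.04059703, -0.99630994]))
side (array([ 0.35070775, -0.42808266,  0.54721097]), array([ 0.31425972,  0.70211953, -0.63918284]))
[0.17674703 0.54670908 0.23049387] [-2.40613469e-04  1.55752926e-01  9.87795720e-01 -7.64000449e-04] 0.1 0.08521598301041643
```

View pics/t0.png

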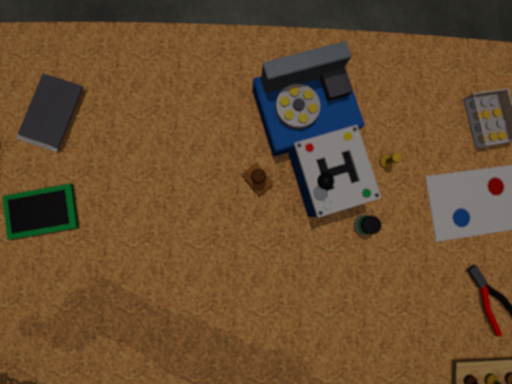

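View pics/s0.png

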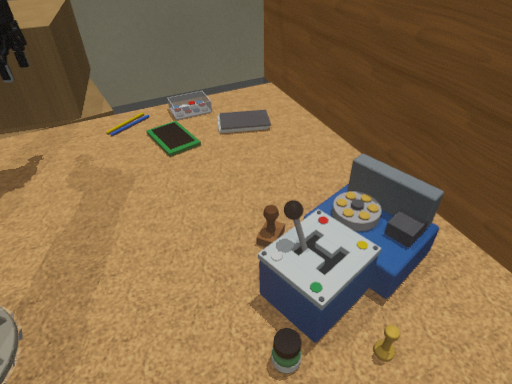

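The top picture shows red at (309,147), yellow at (348,136), green at (367,193), so green is front right, and the ball near (326,181). The side picture shows the ball at (293,210) and green at (316,287). I'll enlarge both for precise pixels.

```bash
python3 -c "
import cv2
a=cv2.imread('pics/t0.png')[120:225,240:400];b=cv2.imread('pics/s0.png')[190:310,250:390]
a=cv2.resize(a,None,fx=5,fy=5,interpolation=2);b=cv2.resize(b,None,fx=5,fy=5,interpolation=2)
cv2.imwrite('pics/tc.png',a);cv2.imwrite('pics/sc.png',b)"
```

```text
(no output)
```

View pics/tc.png

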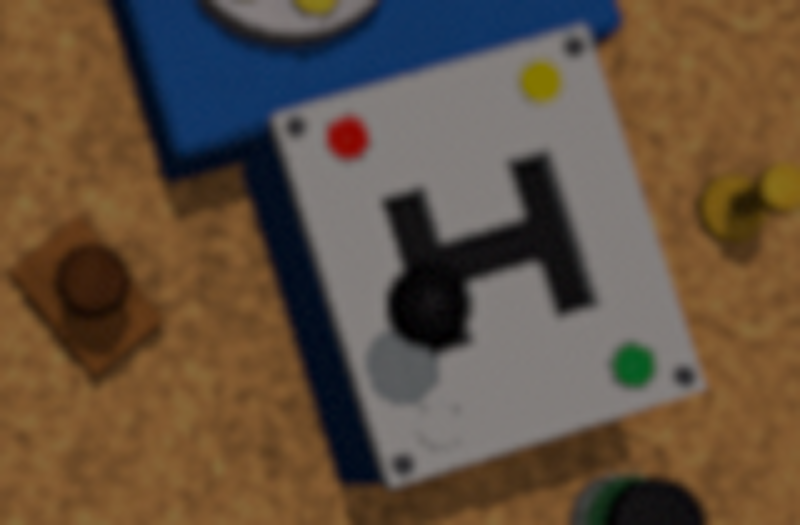

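View pics/sc.png

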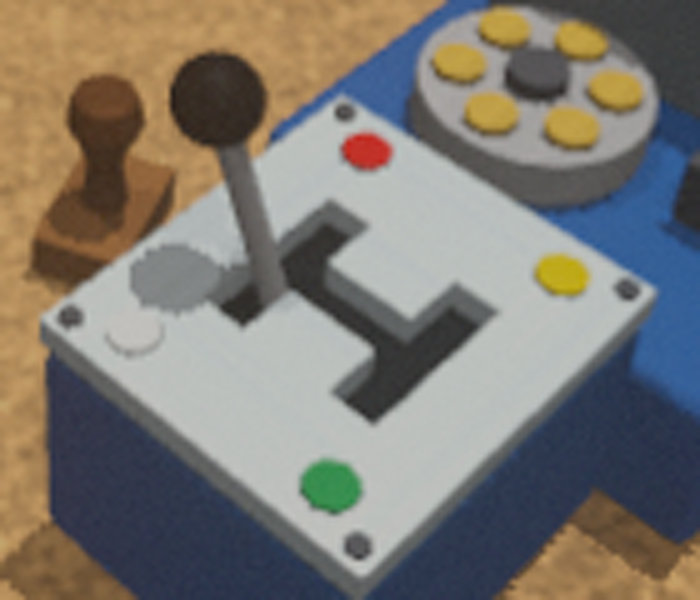

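Top crop: red (348,138), yellow (541,81), green (633,366), white (440,425), ball (429,305). Side crop: red (367,152), yellow (562,275), green (331,487), white (135,333), ball (217,99). The grey spot is the ball's shadow.

```bash
python3 -c "
from h import *
T=lambda u,v:(240+(u+.5)/5-.5,120+(v+.5)/5-.5)
S=lambda u,v:(250+(u+.5)/5-.5,190+(v+.5)/5-.5)
D=dict(red=((348,138),(367,152)),yel=((541,81),(562,275)),grn=((633,366),(331,487)),wht=((440,425),(135,333)),ball=((429,305),(217,99)))
P={}
for k,(a,b) in D.items():
  P[k],e=tri(T(*a),S(*b)); print(k,P[k].round(4),round(e,4),at_z('top',*T(*a),.112).round(4)[:2],at_z('side',*S(*b),.112).round(4)[:2])
q=[(at_z('top',*T(*D[k][0]),.112)+at_z('side',*S(*D[k][1]),.112))/2 for k in('red','yel','grn','wht')]
c=sum(q)/4; dx=(q[0]+q[1]-q[2]-q[3]); dy=(q[0]+q[3]-q[1]-q[2])
print('c',c,'yaw',np.degrees(np.arctan2(dx[1],dx[0])),np.degrees(np.arctan2(-dy[0],dy[1])),np.linalg.norm(dx)/2,np.linalg.norm(dy)/2)
yaw=np.arctan2(dx[1]-dy[0],dx[0]+dy[1]);R=np.array([[np.cos(yaw),-np.sin(yaw)],[np.sin(yaw),np.cos(yaw)]])
print('ball local',R.T@(P['ball'][:2]-c[:2]),P['ball'][2]-.11,np.hypot(*c[:2]))
for n,u,z in(('jar',(368,225),.06),('seal',(394,158),.066)):
  w=at_z('top',*u,z);print(n,w,R.T@(w-c)[:2])
"
```

```text
red [ 0.6362 -0.0707  0.1126] 0.0013 [ 0.6357 -0.0705] [ 0.6373 -0.0703]
yel [ 0.6609 -0.1465  0.1133] 0.0011 [ 0.6607 -0.1467] [ 0.6625 -0.1458]
grn [ 0.5507 -0.1822  0.1125] 0.0018 [ 0.5499 -0.182 ] [ 0.5519 -0.1822]
wht [ 0.5265 -0.1068  0.1122] 0.0018 [ 0.5256 -0.1065] [ 0.5274 -0.1069]
ball [ 0.5641 -0.0863  0.1795] 0.001 [ 0.5715 -0.1022] [ 0.6039 -0.0237]
c [ 0.59386359 -0.12635907  0.112     ] yaw 18.103764188274518 18.13000661652291 0.11605652972109616 0.0795322837185856
ball local [-0.01580994  0.04727001] 0.06947334271274964 0.6071577843797937
jar [ 0.48785984 -0.20382904  0.06      ] [-0.12483658 -0.04067211]
seal [ 0.62823446 -0.25913391  0.066     ] [-0.00861445 -0.13688063]
```

Gate centre (0.594,-0.126), yaw 18.1°; disc spacings of 116 x 80 mm and disc heights match. The ball is at local (-16,+47) and needs to go back to the cross channel, right, then front. I'll travel to its front side with the fingers shut.

servo_tool --increments '[{"grip":1,"x":-28,"y":-28,"z":0,"roll":0},{"grip":1,"x":-28,"y":-28,"z":0,"roll":0},{"grip":1,"x":-28,"y":-28,"z":0,"roll":0},{"grip":1,"x":-28,"y":-28,"z":0,"roll":0},{"grip":1,"x":-28,"y":-28,"z":0,"roll":0}]' --grip_force 30

```text
clock: 0.52
tcp_pos: [0.2671, 0.3691, 0.2308]
orientation: [-0.0, 0.155, 0.988, -0.0]
wrist_force: [0.1, 1.2, -0.2]
finger_gap: 0.0256
grip_force: 0.0
```

servo_tool --increments '[{"grip":1,"x":-28,"y":-28,"z":0,"roll":0},{"grip":1,"x":-28,"y":-28,"z":0,"roll":0},{"grip":1,"x":-28,"y":-28,"z":0,"roll":0},{"grip":1,"x":-28,"y":-28,"z":0,"roll":0},{"grip":1,"x":-28,"y":-28,"z":0,"roll":0}]'

```text
clock: 0.93
tcp_pos: [0.3573, 0.1927, 0.2312]
orientation: [-0.0, 0.156, 0.988, 0.0]
wrist_force: [0.6, 0.3, 0.6]
finger_gap: -0.0
grip_force: 0.0
```

servo_tool --increments '[{"grip":1,"x":0,"y":0,"z":0,"roll":-7.1},{"grip":1,"x":0,"y":0,"z":0,"roll":-7.1},{"grip":1,"x":0,"y":0,"z":0,"roll":-7.1},{"grip":1,"x":0,"y":0,"z":0,"roll":-7.1},{"grip":1,"x":0,"y":0,"z":0,"roll":-7.1}]'

```text
clock: 1.35
tcp_pos: [0.357, 0.1941, 0.231]
orientation: [-0.0, -0.155, 0.988, -0.0]
wrist_force: [0.2, 0.1, -0.4]
finger_gap: -0.0
grip_force: 0.0
```

```bash
cat >> h.py <<'E'
C=np.array([.5939,-.1264]); Y=np.radians(18.1); RG=np.array([[np.cos(Y),-np.sin(Y)],[np.sin(Y),np.cos(Y)]])
def go(lx,ly,z):
    "tool-frame mm to reach gate-local lx,ly (mm), world z (m)"
    from scipy.spatial.transform import Rotation as Q
    s=env.get_state(); q=s['orientation']; M=Q.from_quat([q[1],q[2],q[3],q[0]]).as_matrix(); p=np.array(s['tcp_pos'])
    t=np.append(C+RG@[lx/1e3,ly/1e3],z)
    print('local',(RG.T@(p[:2]-C)*1e3).round(1),p[2].round(4),'tool x yaw-gate',round(np.degrees(np.arctan2(M[1,0],M[0,0]))-18.1,1),'move',((t-p)@M*1e3).round(1),'F',np.round(s['wrist_force'],1),'t',s['clock'])
E
python3 -c "
from h import *
go(-65,47,.23);print(env.get_state()['joint_pos'])"
```

```text
local [-125.6  378.3] 0.231 tool x yaw-gate -180.2 move [ -61.9 -331.     0.9] F [ 0.2  0.1 -0.4] t 1.35
[ 2.99798559e-01 -1.28517429e-02 -3.42561865e-01  1.24188549e+00
  9.21081919e-05 -1.22027839e-02]
```

servo_tool --increments '[{"grip":1,"x":-6,"y":-33,"z":0,"roll":0},{"grip":1,"x":-6,"y":-33,"z":0,"roll":0},{"grip":1,"x":-6,"y":-33,"z":0,"roll":0},{"grip":1,"x":-6,"y":-33,"z":0,"roll":0},{"grip":1,"x":-6,"y":-33,"z":0,"roll":0}]'

```text
clock: 1.77
tcp_pos: [0.4358, 0.045, 0.2311]
orientation: [-0.0, -0.153, 0.988, 0.0]
wrist_force: [1.4, -0.0, 0.2]
finger_gap: -0.0002
grip_force: 0.0
```

servo_tool --increments '[{"grip":1,"x":-6,"y":-33,"z":0,"roll":0},{"grip":1,"x":-6,"y":-33,"z":0,"roll":0},{"grip":1,"x":-6,"y":-33,"z":0,"roll":0},{"grip":1,"x":-6,"y":-33,"z":0,"roll":0},{"grip":1,"x":-2,"y":-33,"z":0,"roll":0}]'

```text
clock: 2.18
tcp_pos: [0.5109, -0.1047, 0.2308]
orientation: [-0.0, -0.153, 0.988, 0.0]
wrist_force: [0.2, -0.3, 0.3]
finger_gap: -0.0002
grip_force: 0.0
```

servo_tool --increments '[{"grip":1,"x":0,"y":0,"z":18,"roll":0},{"grip":1,"x":0,"y":0,"z":18,"roll":0},{"grip":1,"x":0,"y":0,"z":18,"roll":0},{"grip":1,"x":0,"y":0,"z":18,"roll":0},{"grip":1,"x":0,"y":0,"z":0,"roll":0}]'

```text
clock: 2.6
tcp_pos: [0.5077, -0.1024, 0.1554]
orientation: [-0.003, -0.153, 0.988, 0.002]
wrist_force: [-0.6, 0.1, 0.6]
finger_gap: 0.0002
grip_force: 0.0
```

```bash
python3 -c "
from h import *
go(-26,47,.158);im=snap('side','s1.png')[150:310,200:400];cv2.imwrite('pics/s1c.png',cv2.resize(im[:,:,::-1],None,fx=3.5,fy=3.5))"
```

```text
local [-74.5  49.6] 0.1554 tool x yaw-gate -180.5 move [-48.5  -2.2  -2.9] F [-0.6  0.1  0.6] t 2.6
```

View pics/s1c.png

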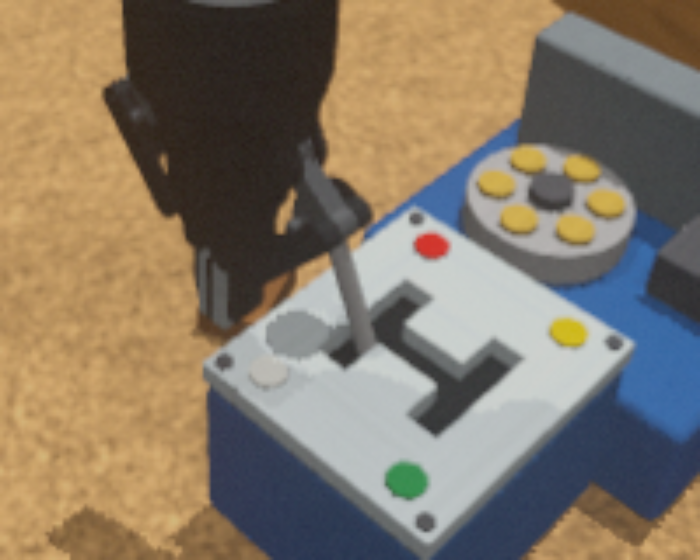

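The fingers stand in front of the lever (plate at the lower centre, ball hidden behind the right knuckle near (325,210)); the lever hasn't moved. The knuckles stick out along tool y, so I'll always push along tool x.

servo_tool --increments '[{"grip":1,"x":-8,"y":-1,"z":0,"roll":0},{"grip":1,"x":-8,"y":-1,"z":-2,"roll":0},{"grip":1,"x":-8,"y":0,"z":0,"roll":0},{"grip":1,"x":-6,"y":0,"z":0,"roll":0},{"grip":1,"x":0,"y":0,"z":0,"roll":0}]'

```text
clock: 3.07
tcp_pos: [0.5415, -0.0957, 0.1621]
orientation: [0.001, -0.153, 0.988, -0.0]
wrist_force: [0.2, -0.2, -0.1]
finger_gap: -0.0
grip_force: 0.0
```

```bash
python3 -c "
from h import *
go(-26,47,.158)"
```

```text
local [-40.3  45.4] 0.1621 tool x yaw-gate -180.5 move [-14.3   1.7   4.1] F [ 0.2 -0.2 -0.1] t 3.0667
```

servo_tool --increments '[{"grip":1,"x":-4,"y":1,"z":2,"roll":0},{"grip":1,"x":-4,"y":1,"z":2,"roll":0},{"grip":1,"x":-4,"y":0,"z":0,"roll":0},{"grip":1,"x":-1,"y":0,"z":0,"roll":0},{"grip":1,"x":0,"y":0,"z":0,"roll":0}]'

```text
clock: 3.48
tcp_pos: [0.5513, -0.0899, 0.157]
orientation: [-0.0, -0.153, 0.988, 0.0]
wrist_force: [-0.4, -0.3, 0.2]
finger_gap: -0.0002
grip_force: 0.2
```

```bash
python3 -c "
from h import *
go(-26,47,.158);im=snap('top','t2.png')[110:230,240:400];cv2.imwrite('pics/t2c.png',cv2.resize(im[:,:,::-1],None,fx=5,fy=5))"
```

```text
local [-29.2  47.9] 0.157 tool x yaw-gate -180.5 move [-3.2 -0.9 -1. ] F [-0.4 -0.3  0.2] t 3.4833
```

servo_tool --increments '[{"grip":1,"x":20,"y":0,"z":0,"roll":0},{"grip":1,"x":15,"y":0,"z":-10,"roll":0},{"grip":1,"x":0,"y":0,"z":-35,"roll":0},{"grip":1,"x":0,"y":20,"z":-30,"roll":0},{"grip":1,"x":0,"y":40,"z":0,"roll":0}]'

```text
clock: 3.95
tcp_pos: [0.5037, -0.0466, 0.2379]
orientation: [0.005, -0.15, 0.989, -0.002]
wrist_force: [2.2, 0.8, 0.8]
finger_gap: 0.0001
grip_force: 0.0
```

servo_tool --increments '[{"grip":1,"x":0,"y":40,"z":0,"roll":0},{"grip":1,"x":0,"y":0,"z":0,"roll":7.1},{"grip":1,"x":0,"y":0,"z":0,"roll":7.1},{"grip":1,"x":0,"y":0,"z":0,"roll":7.1},{"grip":1,"x":0,"y":0,"z":0,"roll":7.1}]'

```text
clock: 4.37
tcp_pos: [0.4877, -0.005, 0.2326]
orientation: [0.0, 0.097, 0.995, 0.0]
wrist_force: [0.1, 0.4, 0.2]
finger_gap: -0.0
grip_force: 0.0
```

servo_tool --increments '[{"grip":1,"x":0,"y":0,"z":0,"roll":7.1},{"grip":1,"x":0,"y":0,"z":0,"roll":7.1},{"grip":1,"x":0,"y":0,"z":0,"roll":7.1},{"grip":1,"x":0,"y":0,"z":0,"roll":7.1},{"grip":1,"x":0,"y":0,"z":0,"roll":7.1}]'

```text
clock: 4.78
tcp_pos: [0.4877, -0.0054, 0.2324]
orientation: [0.0, 0.396, 0.918, 0.0]
wrist_force: [0.1, 0.5, -0.1]
finger_gap: 0.0001
grip_force: 0.0
```

servo_tool --increments '[{"grip":1,"x":0,"y":0,"z":0,"roll":7.1},{"grip":1,"x":0,"y":0,"z":0,"roll":7.1},{"grip":1,"x":0,"y":0,"z":0,"roll":7.1},{"grip":1,"x":0,"y":0,"z":0,"roll":4.8},{"grip":1,"x":0,"y":0,"z":0,"roll":0}]'

```text
clock: 5.2
tcp_pos: [0.4877, -0.0055, 0.2324]
orientation: [0.0, 0.592, 0.806, 0.0]
wrist_force: [-0.1, 0.4, -0.3]
finger_gap: -0.0002
grip_force: 0.0
```

```bash
python3 -c "
from h import *
go(0,105,.160)
a=snap('top','t3.png')[120:225,250:390];b=snap('side','s3.png')[170:310,250:390]
a=cv2.resize(a,(500,375),interpolation=2);b=cv2.resize(b,(375,375),interpolation=2)[:,:300]
cv2.imwrite('pics/c3.png',np.hstack([a,b])[:,:,::-1])"
```

```text
local [-63.4 148. ] 0.2324 tool x yaw-gate 89.3 move [-42.2  63.8  72.5] F [-0.1  0.4 -0.3] t 5.2
```

View pics/c3.png

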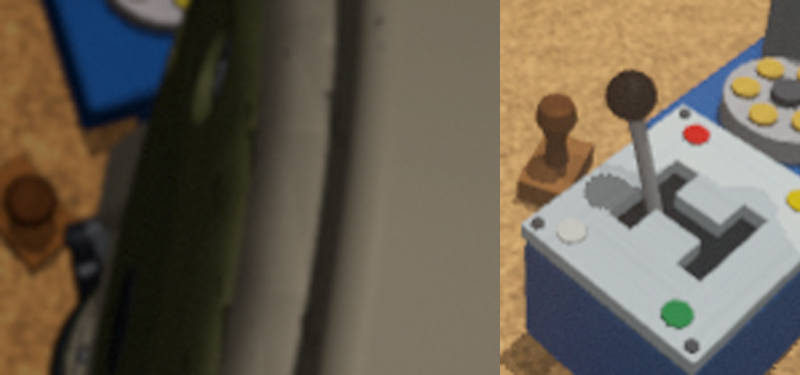

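The top view is blocked by the arm. The side view shows the ball at about (298.6,205.5), moved back. I'll intersect that ray with the ball's 165 mm sphere about the pivot.

```bash
cat >> h.py <<'E'
def ball(u,v):
    o,d=ray('side',u,v); d=d/np.linalg.norm(d); m=o-np.append(C,.02)
    b=m@d; disc=b*b-(m@m-.165**2)
    for s in([-b-disc**.5,-b+disc**.5] if disc>0 else [-b]):
        w=m+s*d; l=RG.T@w[:2]*1e3; print('ball local',l.round(1),w[2].round(4)+.02,'tilts',(l/1e3/w[2]).round(3))
E
python3 -c "
from h import *
ball(250+(217.5)/5-.5,190+(99.5)/5-.5)
ball(298.6,205.5)"
```

```text
ball local [-13.4  48.8] 0.17709999999999998 tilts [-0.085  0.311]
ball local [ 89.1 134.3] 0.0553 tilts [2.526 3.807]
ball local [-1.2 48.3] 0.17779999999999999 tilts [-0.007  0.306]
ball local [ 95.6 125.9] 0.0673 tilts [2.023 2.662]
```

The lever tilt is about -0.01, in line with the cross channel. Now the push across.

servo_tool --increments '[{"grip":1,"x":-20,"y":30,"z":0,"roll":0},{"grip":1,"x":-20,"y":32,"z":0,"roll":0},{"grip":1,"x":0,"y":0,"z":25,"roll":0},{"grip":1,"x":0,"y":0,"z":25,"roll":0},{"grip":1,"x":0,"y":0,"z":20,"roll":0}]'

```text
clock: 5.72
tcp_pos: [0.5594, -0.025, 0.1606]
orientation: [-0.0, 0.59, 0.807, -0.0]
wrist_force: [-0.2, -0.8, -0.6]
finger_gap: 0.0003
grip_force: 0.0
```

servo_tool --increments '[{"grip":1,"x":-8,"y":0,"z":0,"roll":0},{"grip":1,"x":-8,"y":0,"z":0,"roll":0},{"grip":1,"x":0,"y":0,"z":0,"roll":0}]'

```text
clock: 5.97
tcp_pos: [0.565, -0.0418, 0.1636]
orientation: [0.001, 0.591, 0.807, 0.0]
wrist_force: [0.6, -1.8, 0.5]
finger_gap: -0.0
grip_force: 0.0
```

```bash
python3 -c "
from h import *
go(-1,-16,.160)"
```

```text
local [-1.2 89.4] 0.1636 tool x yaw-gate 89.5 move [-105.4    1.2    3.7] F [ 0.6 -1.8  0.5] t 5.9667
```

servo_tool --increments '[{"grip":1,"x":-9,"y":0,"z":2,"roll":0},{"grip":1,"x":-9,"y":0,"z":0,"roll":0},{"grip":1,"x":-9,"y":0,"z":0,"roll":0},{"grip":1,"x":-9,"y":0,"z":0,"roll":0},{"grip":1,"x":-9,"y":0,"z":0,"roll":0}]'

```text
clock: 6.38
tcp_pos: [0.5778, -0.0839, 0.1609]
orientation: [0.0, 0.591, 0.807, 0.0]
wrist_force: [0.0, 1.3, 0.8]
finger_gap: -0.0002
grip_force: 0.6
```

```bash
python3 -c "
from h import *
go(-1,-16,.160)"
```

```text
local [-2.1 45.3] 0.1609 tool x yaw-gate 89.5 move [-61.3   1.7   0.9] F [0.  1.3 0.8] t 6.3833
```

servo_tool --increments '[{"grip":1,"x":-9,"y":1,"z":0,"roll":0},{"grip":1,"x":-9,"y":0,"z":0,"roll":0},{"grip":1,"x":-9,"y":0,"z":0,"roll":0},{"grip":1,"x":-9,"y":0,"z":0,"roll":0},{"grip":1,"x":-9,"y":0,"z":0,"roll":0}]'

```text
clock: 6.8
tcp_pos: [0.5921, -0.1264, 0.1601]
orientation: [-0.0, 0.591, 0.807, 0.0]
wrist_force: [1.1, 2.3, -0.8]
finger_gap: 0.0001
grip_force: 0.4
```

servo_tool --increments '[{"grip":1,"x":-6,"y":0,"z":0,"roll":0},{"grip":1,"x":-5,"y":0,"z":0,"roll":0},{"grip":1,"x":-3,"y":0,"z":0,"roll":0},{"grip":1,"x":0,"y":0,"z":0,"roll":0}]'

```text
clock: 7.13
tcp_pos: [0.5962, -0.1395, 0.1601]
orientation: [-0.0, 0.591, 0.807, -0.0]
wrist_force: [-1.2, 0.1, 0.2]
finger_gap: -0.0
grip_force: 0.0
```

```bash
python3 -c "
from h import *
go(-1,-16,.160)
b=snap('side','s4.png')[170:310,250:400]
cv2.imwrite('pics/c4.png',cv2.resize(b[:,:,::-1],None,fx=4,fy=4,interpolation=2))"
```

```text
local [ -1.9 -13.2] 0.1601 tool x yaw-gate 89.4 move [-2.8  0.9  0.1] F [-1.2  0.1  0.2] t 7.1333
```

View pics/c4.png

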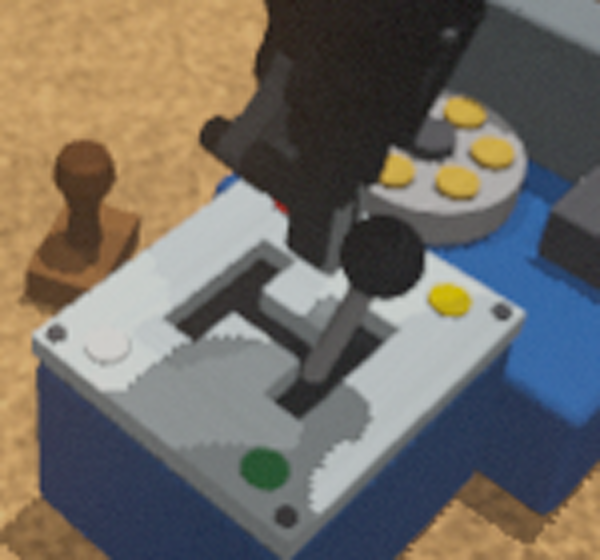

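The lever now stands across, with the ball at crop (383,256), i.e. side pixel (345.5,233.6), and the rod leaning into the right slot.

```bash
python3 -c "
from h import *
ball(345.5,233.6)"
```

```text
ball local [ -0.4 -38.8] 0.18039999999999998 tilts [-0.003 -0.242]
ball local [157.6  45.2] 0.0017000000000000001 tilts [-8.596 -2.463]
```

Slightly short (-0.242 against -0.29); about 7 mm more.

servo_tool --increments '[{"grip":1,"x":-3,"y":0,"z":0,"roll":0},{"grip":1,"x":-3,"y":0,"z":0,"roll":0},{"grip":1,"x":-1,"y":0,"z":0,"roll":0},{"grip":1,"x":0,"y":0,"z":0,"roll":0}]'

```text
clock: 7.52
tcp_pos: [0.5982, -0.1457, 0.1603]
orientation: [0.0, 0.591, 0.807, 0.0]
wrist_force: [-0.2, -0.1, -1.0]
finger_gap: -0.0001
grip_force: 0.2
```

```bash
python3 -c "
from h import *
go(-1,-20,.160)"
```

```text
local [ -1.9 -19.6] 0.1603 tool x yaw-gate 89.5 move [-0.3  0.9  0.3] F [-0.2 -0.1 -1. ] t 7.5167
```

servo_tool --increments '[{"grip":1,"x":15,"y":0,"z":0,"roll":0},{"grip":1,"x":10,"y":0,"z":-10,"roll":0},{"grip":1,"x":0,"y":0,"z":-35,"roll":0},{"grip":1,"x":0,"y":0,"z":-30,"roll":0},{"grip":1,"x":0,"y":0,"z":0,"roll":-7.1}]'

```text
clock: 7.93
tcp_pos: [0.5928, -0.121, 0.243]
orientation: [0.005, 0.539, 0.842, 0.001]
wrist_force: [0.9, -1.0, 1.1]
finger_gap: -0.0003
grip_force: 0.0
```

servo_tool --increments '[{"grip":1,"x":0,"y":0,"z":0,"roll":-7.1},{"grip":1,"x":0,"y":0,"z":0,"roll":-7.1},{"grip":1,"x":0,"y":0,"z":0,"roll":-7.1},{"grip":1,"x":0,"y":0,"z":0,"roll":-7.1},{"grip":1,"x":0,"y":0,"z":0,"roll":-7.1}]'

```text
clock: 8.35
tcp_pos: [0.5904, -0.1204, 0.2365]
orientation: [0.0, 0.254, 0.967, 0.0]
wrist_force: [0.4, 0.0, -0.3]
finger_gap: 0.0001
grip_force: 0.0
```

servo_tool --increments '[{"grip":1,"x":0,"y":0,"z":0,"roll":-7.1},{"grip":1,"x":0,"y":0,"z":0,"roll":-7.1},{"grip":1,"x":0,"y":0,"z":0,"roll":-7.1},{"grip":1,"x":0,"y":0,"z":0,"roll":-7.1},{"grip":1,"x":0,"y":0,"z":0,"roll":-7.1}]'

```text
clock: 8.77
tcp_pos: [0.5904, -0.1205, 0.2365]
orientation: [0.0, -0.053, 0.999, -0.0]
wrist_force: [-1.3, -0.1, -0.3]
finger_gap: -0.0002
grip_force: 0.0
```

servo_tool --increments '[{"grip":1,"x":0,"y":0,"z":0,"roll":-7.1},{"grip":1,"x":0,"y":0,"z":0,"roll":-4.8},{"grip":1,"x":0,"y":0,"z":0,"roll":0}]'

```text
clock: 9.02
tcp_pos: [0.5904, -0.1205, 0.2364]
orientation: [0.0, -0.154, 0.988, -0.0]
wrist_force: [0.1, 0.3, -0.3]
finger_gap: 0.0
grip_force: 0.0
```

```bash
python3 -c "
from h import *
go(52,-45,.160)"
```

```text
local [-1.5  6.7] 0.2364 tool x yaw-gate -180.3 move [-53.8 -51.3  76.5] F [ 0.1  0.3 -0.3] t 9.0167
```

servo_tool --increments '[{"grip":1,"x":-27,"y":-25,"z":0,"roll":0},{"grip":1,"x":-27,"y":-26,"z":0,"roll":0},{"grip":1,"x":0,"y":0,"z":0,"roll":0},{"grip":1,"x":0,"y":0,"z":25,"roll":0},{"grip":1,"x":0,"y":0,"z":25,"roll":0}]'

```text
clock: 9.43
tcp_pos: [0.6592, -0.154, 0.1861]
orientation: [0.002, -0.152, 0.988, -0.001]
wrist_force: [0.1, 0.8, -0.0]
finger_gap: 0.0
grip_force: 0.0
```

servo_tool --increments '[{"grip":1,"x":0,"y":0,"z":25,"roll":0},{"grip":1,"x":8,"y":0,"z":0,"roll":0},{"grip":1,"x":6,"y":0,"z":0,"roll":0},{"grip":1,"x":0,"y":0,"z":0,"roll":0}]'

```text
clock: 9.77
tcp_pos: [0.6432, -0.1584, 0.1622]
orientation: [0.0, -0.152, 0.988, -0.0]
wrist_force: [-0.2, 1.2, 1.0]
finger_gap: 0.0
grip_force: 0.0
```

```bash
python3 -c "
from h import *
go(-21,-45,.160)"
```

```text
local [ 37.  -45.8] 0.1622 tool x yaw-gate -180.6 move [58.   0.2  2.2] F [-0.2  1.2  1. ] t 9.7667
```

servo_tool --increments '[{"grip":1,"x":8,"y":0,"z":2,"roll":0},{"grip":1,"x":8,"y":0,"z":0,"roll":0},{"grip":1,"x":8,"y":0,"z":0,"roll":0},{"grip":1,"x":8,"y":0,"z":0,"roll":0},{"grip":1,"x":0,"y":0,"z":0,"roll":0}]'

```text
clock: 10.18
tcp_pos: [0.6126, -0.1686, 0.1597]
orientation: [0.0, -0.152, 0.988, -0.0]
wrist_force: [0.3, -1.1, 0.5]
finger_gap: 0.0001
grip_force: 0.1
```

servo_tool --increments '[{"grip":1,"x":7,"y":0,"z":0,"roll":0},{"grip":1,"x":6,"y":0,"z":0,"roll":0},{"grip":1,"x":5,"y":0,"z":0,"roll":0},{"grip":1,"x":4,"y":0,"z":0,"roll":0},{"grip":1,"x":0,"y":0,"z":0,"roll":0}]'

```text
clock: 10.6
tcp_pos: [0.5917, -0.1747, 0.1581]
orientation: [-0.0, -0.153, 0.988, 0.0]
wrist_force: [0.5, 0.6, 0.4]
finger_gap: -0.0001
grip_force: 0.0
```

```bash
python3 -c "
from h import *
go(-21,-45,.160)"
```

```text
local [-17.1 -45.2] 0.1581 tool x yaw-gate -180.6 move [ 3.9  0.2 -1.9] F [0.5 0.6 0.4] t 10.6
```

Pushing on in small steps until the end stop shows in the force.

servo_tool --increments '[{"grip":1,"x":2,"y":0,"z":0,"roll":0},{"grip":1,"x":2,"y":0,"z":0,"roll":0},{"grip":1,"x":0,"y":0,"z":0,"roll":0}]'

```text
clock: 10.85
tcp_pos: [0.5887, -0.1758, 0.1581]
orientation: [-0.0, -0.153, 0.988, 0.0]
wrist_force: [0.5, 1.1, -0.5]
finger_gap: -0.0001
grip_force: 0.3
```

servo_tool --increments '[{"grip":1,"x":1,"y":0,"z":0,"roll":0},{"grip":1,"x":1,"y":0,"z":0,"roll":0},{"grip":1,"x":0,"y":0,"z":0,"roll":0}]'

```text
clock: 11.1
tcp_pos: [0.5875, -0.1761, 0.1581]
orientation: [0.001, -0.153, 0.988, 0.0]
wrist_force: [3.6, 2.0, -2.5]
finger_gap: -0.0002
grip_force: 1.8
```

servo_tool --increments '[{"grip":1,"x":1,"y":0,"z":0,"roll":0},{"grip":1,"x":0,"y":0,"z":0,"roll":0}]'

```text
clock: 11.27
tcp_pos: [0.5871, -0.1762, 0.1581]
orientation: [0.001, -0.153, 0.988, 0.0]
wrist_force: [6.3, 2.0, -4.1]
finger_gap: 0.0002
grip_force: 3.0
```

The force is rising to 6 N with no motion, so this is the end stop. Retract and look.

servo_tool --increments '[{"grip":1,"x":-12,"y":0,"z":0,"roll":0},{"grip":1,"x":-20,"y":0,"z":0,"roll":0},{"grip":1,"x":0,"y":0,"z":-35,"roll":0},{"grip":1,"x":0,"y":0,"z":-35,"roll":0},{"grip":1,"x":0,"y":20,"z":-10,"roll":0}]'

```text
clock: 11.68
tcp_pos: [0.6127, -0.1512, 0.243]
orientation: [0.003, -0.151, 0.988, -0.003]
wrist_force: [0.9, 0.4, 1.4]
finger_gap: -0.0003
grip_force: 0.0
```

servo_tool --increments '[{"grip":1,"x":0,"y":40,"z":0,"roll":0},{"grip":1,"x":0,"y":40,"z":0,"roll":0},{"grip":1,"x":0,"y":40,"z":0,"roll":0},{"grip":1,"x":0,"y":0,"z":0,"roll":0},{"grip":1,"x":0,"y":0,"z":0,"roll":0}]'

```text
clock: 12.1
tcp_pos: [0.5732, -0.0316, 0.239]
orientation: [0.0, -0.155, 0.988, -0.0]
wrist_force: [0.6, -1.3, 0.2]
finger_gap: 0.0
grip_force: 0.0
```

```bash
python3 -c "
from h import *
s=env.get_state();print(s['tcp_pos'],s['wrist_force'])
b=snap('side','s5.png')[170:380,230:430]
cv2.imwrite('pics/c5.png',cv2.resize(b[:,:,::-1],None,fx=2.8,fy=2.8,interpolation=2))"
```

```text
[ 0.57317684 -0.03155482  0.23898086] [ 0.63331257 -1.3435552   0.16126097]
```

View pics/c5.png

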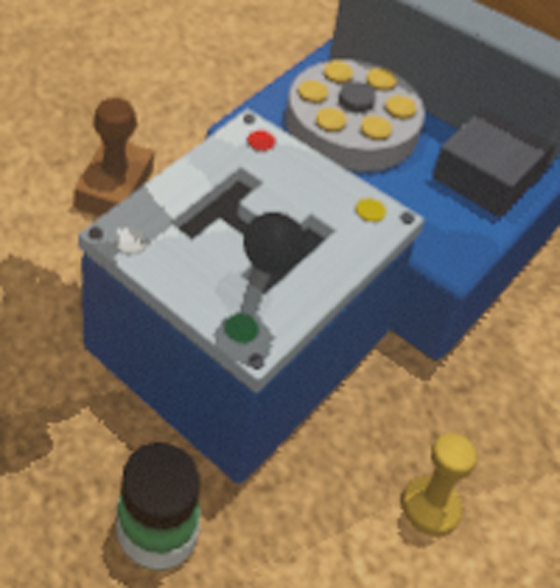

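The lever leans to the front right by the green disc, with the ball at crop (274,241), i.e. side pixel (327.5,255.7). The stamp, seal and jar are all standing.

```bash
python3 -c "
from h import *
ball(327.5,255.7);print(env.hand_in())"
```

```text
ball local [-44.7 -42.8] 0.1729 tilts [-0.292 -0.28 ]
ball local [130.   62.2] -0.060399999999999995 tilts [-1.616 -0.773]
the job is handed in; nothing more can be done
None
```

The selector lever is at the end of the front right slot, next to the green disc: I measured about -0.29 rad along the slot and -0.28 rad across. The stamp, seal and jar are still standing, the arm is clear, and the job was handed in at about 12 s.

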